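# Sort handed brackets into their lidded boxes

## Robot

A 6-joint arm with a two-finger parallel gripper is mounted at the origin on the work surface. World frame = base frame: x ahead of the robot, y to its left, z up, the work surface at z = 0. Lengths are in m, angles in rad, forces in N, time in s.
With the tool pointing down it reaches from about 0.3 to 0.75 m from the base axis. Payload 8.5 kg.
Tool frame: the origin (TCP) lies at the very end of the fingers, on their centre line; the grasp point (between the pads) lies 19 mm behind it; z points along the fingers, y is the line along which they close (so a half turn about z gives the same grasp; the last joint's range is limited). The gripper opens to 85 mm and grips with 20 to 120 N. Pads are 22 mm wide; open, the fingers measure 114 mm over their backs; the gripper's body (76 mm by 85 mm) begins 54 mm behind the grasp point. The pads swing forward as they close: fully open they stand 13 mm farther back than shut.
Start: joints at [-1.369, 0.381, 1.297, -0, 1.464, -0.215], TCP at [0.223, -0.503, 0.231] pointing down, gripper open.
Joint ranges: [-3.11, 3.11], [-0.89, 2.33], [0.22, 2.48], [-1.42, 4.56], [0.17, 2.85], [-2.88, 2.88]. Speed limits (rad/s): [2.39, 2.39, 3.14, 3.14, 3.14, 3.14].

## Interface

Orientations are given as [roll, pitch, yaw] about the fixed x, y, z axes, in that order (R = Rz(yaw) Ry(pitch) Rx(roll)).
In Python, from cell import robot, viewer, workorder gives the robot as it stands.
- The arm moves only by the tool carry_out, never from a script. Its argument "commands" is a list of rows, each an object of numbers: "x", "y", "z": the shift along the world's x, y, z in m; "twist": the turn about the world's z in rad; "gripper": the opening, from -1 (shut) to 1 (fully open). A call has 1 to 12 rows; each row is the pose to reach, as a shift and turn from the pose commanded when the call began; what a row does not reach only later rows make up. A row lasts 1/12 s, in which the tool goes at most 41.7 mm and 7.16 degrees, less where a joint would pass 70% of its speed; a pose out of reach is approached as far as the arm can. A call with a gripper value outside its range is refused whole. The fingers move at their own pace and stop on an object; "squeeze" is the grip in N (left out, the last holds). Time passes only in rows, so rows that repeat a pose let the fingers close. It gives the time, the measured TCP pose, the force, the opening and the grip force at its end, in the units of the state.
- robot.read_state(): the state, without advancing time (a new reading comes with each control period).
- viewer.camera(name): name is "scene" or "top" or "wrist"; returns a dict with "image" (480x640x3 uint8, red, green, blue), "fx", "fy", "cx", "cy" (pixels), "position" and "attitude" of the camera in the world. Camera axes: x right, y down, z forward; pixel columns grow to the right and rows downward; lengths in m; the calibration is good to about 2 mm. A picture is of the moment at which its call begins. There is no depth.
- workorder.hand_in(): hands the job in; it is judged then, once.
The state is a dict: "clock": time; "joint_positions": joint angles; "joint_vel": joint speeds; "effort": joint torques, N m; "tool_pos": TCP position; "eef_rot": TCP orientation; "ft_force": force on the tool from outside, world axes, zero at the start; "torque": the same for the moment, N m; "finger_gap": finger opening in m; "gripper_force": force on a finger pad.
Only numpy, scipy, OpenCV 4.12 (cv2) and the standard library are available. Lean on these libraries where they do the work, as an engineer would, in place of code of your own. Each camera call takes 0.05 s, during which the arm holds its last target. There are 200 camera calls.

## Task

Sort the three scooter brackets on the board without picking them up: push the left-hand ones over the board's edge into the blue box and the right-hand one into the yellow box (flat base down and round brass boss pointing away from you, the upright black flange is on the left of a left-hand bracket). When all three lie in their boxes, push both sliding lids fully shut. Leave everything else where it stands.

Things in the scene. Friction and masses are not known exactly. Their poses are not given: they have to be found in the camera images.
- board: fixed sorting board, grey top, 300 (own x, away from the robot) x 280 (own y, to the left) mm, top 52 mm above the bench. Origin: centre of its underside. A box stands against each side edge (140 mm either side of the centre). The three brackets lie in rows about 66 mm apart in own x, one per row, each with a free straight way along own y to either edge
- left_bracket_a_mid (a point): Left-hand aluminium bracket, 120 g: base plate 72 x 44 x 10 mm, upright black flange (44 x 8 mm, top 26 mm up) along one long edge, round brass boss (22 mm wide, top 18 mm up) near one end, corner beside the boss notched 12 x 14 mm. Origin: middle of the outline, 13 mm above the underside; x towards the boss end, +y towards the flange. Starts flat, length within 15 degrees of the board's y, boss either way
- left_bracket_b_mid (a point): Left-hand aluminium bracket, 120 g: base plate 72 x 44 x 10 mm, upright black flange (44 x 8 mm, top 26 mm up) along one long edge, round brass boss (22 mm wide, top 18 mm up) near one end, corner beside the boss notched 12 x 14 mm. Origin: middle of the outline, 13 mm above the underside; x towards the boss end, +y towards the flange. Starts flat, length within 15 degrees of the board's y, boss either way
- right_bracket_mid (a point): Right-hand aluminium bracket, 120 g: base plate 72 x 44 x 10 mm, upright black flange (44 x 8 mm, top 26 mm up) along one long edge, round brass boss (22 mm wide, top 18 mm up) near one end, corner beside the boss notched 12 x 14 mm. Origin: middle of the outline, 13 mm above the underside; x towards the boss end, -y towards the flange. Starts flat, length within 15 degrees of the board's y, boss either way
- blue_box: fixed blue box for left-hand brackets, against the board's left or right edge (they swap). 232 (own x) x 160 (own y) mm, 4 mm walls and floor, of slick plastic (friction about 0.2), rim 50 mm up, 2 mm below the board top: a bracket pushed over the edge drops in. Runners for the open lid go 245 mm further in +x. Origin: centre of the box underside; axes parallel to the board's
- blue_box_lid (a joint): blue box's clear sliding lid with blue frame, 232 x 160 x 5 mm, underside 53 mm above the bench. 0 = shut over the box, up to 0.236 m slid back along the box's own +x; starts at 0.215 to 0.236. Stays where left; slides with about 1.5 N and light damping. A part sticking up blocks it
- blue_box_tab (a point): centre of the upright blue push tab near the robot-side end of that lid: 56 mm wide (y), 10 mm thick (x), from the lid top (58 mm above the bench) up to 88 mm; this point is 73 mm above the bench. Pushing its far face towards the robot, along the box's own -x, shuts the lid
- yellow_box: fixed yellow box for right-hand brackets, against the board's left or right edge (they swap). 232 (own x) x 160 (own y) mm, 4 mm walls and floor, of slick plastic (friction about 0.2), rim 50 mm up, 2 mm below the board top: a bracket pushed over the edge drops in. Runners for the open lid go 245 mm further in +x. Origin: centre of the box underside; axes parallel to the board's
- yellow_box_lid (a joint): yellow box's clear sliding lid with yellow frame, 232 x 160 x 5 mm, underside 53 mm above the bench. 0 = shut over the box, up to 0.236 m slid back along the box's own +x; starts at 0.215 to 0.236. Stays where left; slides with about 1.5 N and light damping. A part sticking up blocks it
- yellow_box_tab (a point): centre of the upright yellow push tab near the robot-side end of that lid: 56 mm wide (y), 10 mm thick (x), from the lid top (58 mm above the bench) up to 88 mm; this point is 73 mm above the bench. Pushing its far face towards the robot, along the box's own -x, shuts the lid
- socket: bystander, loose, to be left alone: steel wrench socket, 25 mm across, 36 mm tall, standing on the robot-side strip of the board. Origin: centre of its underside
- bearing: bystander, loose, to be left alone: small steel bearing ring, 29 mm across, 12 mm tall, lying on the far strip of the board. Origin: centre of its underside
- spray_can: bystander, loose, to be left alone: white and red spray can, 60 mm across, 170 mm tall, standing on the bench at the left. Origin: centre of its underside
- grease_jar: bystander, loose, to be left alone: white jar with red cap, 70 mm across, 70 mm tall, on the bench at the left. Origin: centre of its underside
- screwdriver: bystander, loose, to be left alone: screwdriver with a red handle lying on the bench at the right. Origin: on its axis at half its thickness
- wood_block: bystander, loose, to be left alone: wooden block 160 x 70 x 30 mm on the bench at the right. Origin: centre of its underside
- carton: bystander, loose, to be left alone: cardboard carton 80 x 120 x 70 mm on the bench beyond the board. Origin: centre of its underside
Mind the look-alikes: they are no part of the job. Leave any orange or purple look-alike of the part that bears right_bracket_mid alone. Leave any brown or green look-alike of the part that bears left_bracket_b_mid alone.

How it is judged:
On the way:
1. all three brackets lie in the right boxes, below the rim, both lids still open (x of left_bracket_a_mid in the frame of blue_box between -0.112 and 0.112 m and y of left_bracket_a_mid in the frame of blue_box between -0.076 and 0.076 m and z of each of left_bracket_a_mid, left_bracket_b_mid in the frame of blue_box below 0.048 m and x of left_bracket_b_mid in the frame of blue_box between -0.112 and 0.112 m and y of left_bracket_b_mid in the frame of blue_box between -0.076 and 0.076 m and x of right_bracket_mid in the frame of yellow_box between -0.112 and 0.112 m and y of right_bracket_mid in the frame of yellow_box between -0.076 and 0.076 m and z of right_bracket_mid in the frame of yellow_box below 0.048 m and value of joint each of blue_box_lid, yellow_box_lid above 0.1 m), for 0.2 s.
At the end, for the whole second after the job is handed in: both left-hand brackets are inside the blue box and the right-hand one inside the yellow box, their middles below the rim, at rest, and both lids are shut to within 8 mm (x of left_bracket_a_mid in the frame of blue_box between -0.112 and 0.112 m and y of left_bracket_a_mid in the frame of blue_box between -0.076 and 0.076 m and z of each of left_bracket_a_mid, left_bracket_b_mid in the frame of blue_box below 0.048 m and x of left_bracket_b_mid in the frame of blue_box between -0.112 and 0.112 m and y of left_bracket_b_mid in the frame of blue_box between -0.076 and 0.076 m and x of right_bracket_mid in the frame of yellow_box between -0.112 and 0.112 m and y of right_bracket_mid in the frame of yellow_box between -0.076 and 0.076 m and z of right_bracket_mid in the frame of yellow_box below 0.048 m and value of joint each of blue_box_lid, yellow_box_lid below 0.008 m and linear speed of each of left_bracket_a, left_bracket_b, right_bracket below 0.02 m/s); the robot touches nothing.
It fails at once if a bracket is picked up (its middle more than about 60 mm above the board top) (height (world z) of any of left_bracket_a_mid, left_bracket_b_mid, right_bracket_mid above 0.112 m).
It fails at once if a bystander is moved by more than 30 mm (distance of any of socket, bearing, spray_can, grease_jar, screwdriver, wood_block, carton from where it was at the start of the episode above 0.03 m).
It also fails if it takes over 72 s, if anything falls off the work surface, if the arm or the gripper's body presses on something with over 40 N, if the wrist force passes 120 N, or if a joint passes its speed limit or range.

## Working session

There is one attempt and no reset: what is moved stays moved. The work goes in short steps, Python scripts to look and compute and a tool call to move; the robot and the scene stay as the last step left them, time stands still between calls to the robot, and variables do not carry over. Pictures are saved under pics/ and viewed, at most 10 in all, crops included, and the job is handed in when it is done.

Besides the shell and the picture viewer there is one more tool, called after ">>>" as a command line: name --argument value ..., lists and objects as JSON in quotes. carry_out: Moves the arm, as the interface text tells. Its arguments: {"type":"object","properties":{"commands":{"type":"array"},"squeeze":{"type":"number"}},"required":["commands"]}

```bash
mkdir -p pics; cat > h.py <<'E'
import numpy as np, cv2
from cell import robot, viewer, workorder
from scipy.spatial.transform import Rotation as R
def cam(n):
    c=viewer.camera(n); c['image']=np.asarray(c['image']); return c
def rot(c):
    a=np.array(c['attitude'],float)
    if a.shape==(3,3): return a
    return R.from_euler('xyz',a).as_matrix() if a.size==3 else R.from_quat(a).as_matrix()
def ray(c,u,v,z):
    d=rot(c)@np.array([(u-c['cx'])/c['fx'],(v-c['cy'])/c['fy'],1]); p=np.array(c['position'])
    return p+d*(z-p[2])/d[2]
def save(n,im): cv2.imwrite('pics/'+n,cv2.cvtColor(im,cv2.COLOR_RGB2BGR))
E
python3 - <<'E'
from h import *
for n in('top','scene'):
    c=cam(n); save(n+'0.png',c['image']); print(n,c['position'],c['attitude'],c['fx'],c['cx'],c['cy'])
print(robot.read_state())
E
```

```text
top [0.38742002 0.00647511 1.36872245] [-3.05847278  0.00798901 -1.55299844] 582.7100646502116 311.5858664332046 238.64868080113592
scene [ 0.98115679 -0.80868328  0.86289645] [-2.2544604  -0.01902562  0.5477341 ] 458.2538235636112 320.16543972362217 238.03076500262156
{'clock': 0.1, 'joint_positions': array([-1.36927670e+00,  3.81130980e-01,  1.29816579e+00, -2.38662367e-05,
        1.46362886e+00, -2.15309639e-01]), 'joint_vel': array([ 0.00172448, -0.00155158, -0.00239491, -0.00058778, -0.00086101,
        0.00213435]), 'effort': array([ 3.77550823e-03, -4.49219477e+01, -2.31657100e+01, -1.59200540e-04,
        3.62520586e-03,  1.28230644e-05]), 'tool_pos': array([ 0.22260644, -0.50264077,  0.23077873]), 'eef_rot': array([-3.14028539e+00, -2.61611755e-04,  4.16831660e-01]), 'ft_force': array([0.42471916, 0.46457033, 0.48889706]), 'torque': array([-0.00765506,  0.03438245, -0.02630739]), 'gripper_force': 0.0, 'finger_gap': 0.08534404464642797}
```

View pics/top0.png

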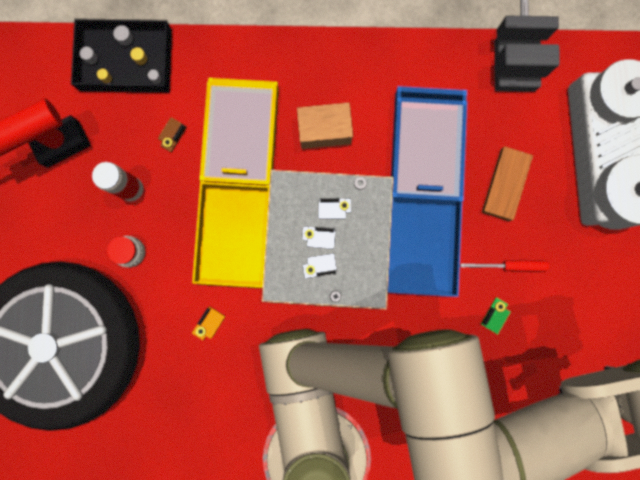

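View pics/scene0.png

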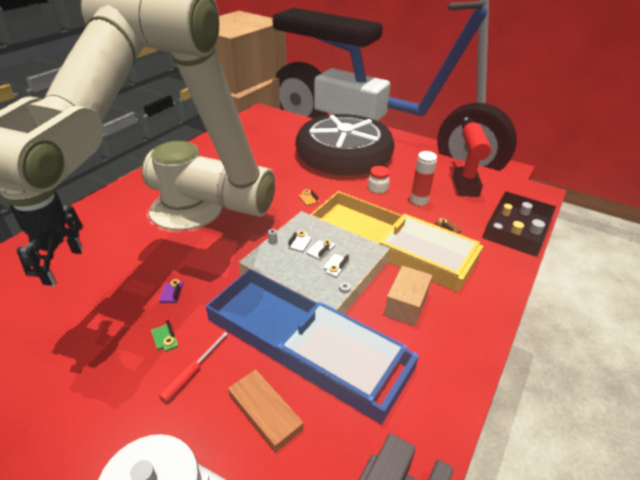

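The top view shows the yellow box at the left (about 232,235) and the blue box at the right (about 425,245). There are three white brackets at (335,208), (320,237) and (320,265). The look-alikes are brown (172,134), orange (208,323), green (496,315) and purple (scene view only), and all of them are off the board. I'll enlarge the board to tell the brackets' handedness.

```bash
python3 - <<'E'
from h import *
c=cam('top'); im=c['image']
save('crop1.png',cv2.resize(im[165:310,260:395],None,fx=4,fy=4,interpolation=cv2.INTER_CUBIC))
hsv=cv2.cvtColor(im,cv2.COLOR_RGB2HSV)
def cc(m,box,z,name,mn=15):
    x0,y0,x1,y1=box; s=np.zeros(m.shape,np.uint8); s[y0:y1,x0:x1]=m[y0:y1,x0:x1]
    for k in cv2.findContours(s,cv2.RETR_EXTERNAL,cv2.CHAIN_APPROX_NONE)[0]:
        if cv2.contourArea(k)<mn: continue
        (u,v),wh,a=cv2.minAreaRect(k); b=cv2.boxPoints(((u,v),wh,a))
        print(name,np.round((u,v),1),'ctr',ray(c,u,v,z)[:2].round(4),[ray(c,*p,z)[:2].round(3).tolist() for p in b])
B=(260,165,395,312)
grey=((hsv[...,1]<60)&(hsv[...,2]>60)).astype(np.uint8)
cc(cv2.morphologyEx(grey,cv2.MORPH_OPEN,np.ones((5,5))),B,.052,'board',2000)
cc(((hsv[...,2]>215)&(hsv[...,1]<40)).astype(np.uint8),B,.062,'white')
cc(((hsv[...,0]>18)&(hsv[...,0]<38)&(hsv[...,1]>110)).astype(np.uint8),(295,190,360,285),.07,'boss',6)
cc((hsv[...,2]<60).astype(np.uint8),(295,190,360,285),.078,'flange',6)
yel=((hsv[...,0]>20)&(hsv[...,0]<35)&(hsv[...,1]>150)).astype(np.uint8)
blu=((hsv[...,0]>100)&(hsv[...,0]<125)&(hsv[...,1]>120)).astype(np.uint8)
cc(yel,(185,70,285,295),.05,'ybox',300); cc(blu,(380,80,475,300),.05,'bbox',300)
cc(yel,(215,162,255,178),.088,'ytab',10); cc(blu,(410,180,448,193),.088,'btab',10)
E
```

```text
board [328.8 239. ] ctr [ 0.4967 -0.0201] [[0.357, 0.126], [0.653, 0.114], [0.639, -0.168], [0.344, -0.151]]
white [318.9 265.4] ctr [0.4363 0.0014] [[0.451, 0.04], [0.464, -0.03], [0.422, -0.037], [0.409, 0.032]]
white [318.  237.1] ctr [0.4999 0.0044] [[0.482, 0.041], [0.524, 0.038], [0.518, -0.033], [0.476, -0.029]]
white [332. 210.] ctr [ 0.5618 -0.0261] [[0.577, 0.004], [0.578, -0.055], [0.546, -0.056], [0.545, 0.003]]
white [345. 205.] ctr [ 0.5737 -0.0553] [[0.587, -0.044], [0.588, -0.066], [0.56, -0.067], [0.56, -0.044]]
boss [310.  269.5] ctr [0.4264 0.0211] [[0.426, 0.031], [0.436, 0.021], [0.427, 0.011], [0.416, 0.021]]
boss [309.  233.5] ctr [0.5069 0.0248] [[0.507, 0.035], [0.517, 0.025], [0.507, 0.015], [0.497, 0.025]]
boss [344.  205.5] ctr [ 0.5714 -0.0527] [[0.579, -0.046], [0.579, -0.059], [0.564, -0.06], [0.563, -0.046]]
ybox [235.  182.5] ctr [0.6233 0.1968] [[0.392, 0.288], [0.871, 0.268], [0.861, 0.103], [0.383, 0.128]]
bbox [426.9 191.3] ctr [ 0.61   -0.2424] [[0.378, -0.155], [0.853, -0.17], [0.849, -0.333], [0.375, -0.313]]
ytab [233.5 170.8] ctr [0.6428 0.1954] [[0.639, 0.221], [0.649, 0.221], [0.647, 0.169], [0.637, 0.17]]
btab [429.5 188. ] ctr [ 0.6111 -0.2409] [[0.615, -0.215], [0.616, -0.266], [0.607, -0.266], [0.606, -0.215]]
```

View pics/crop1.png

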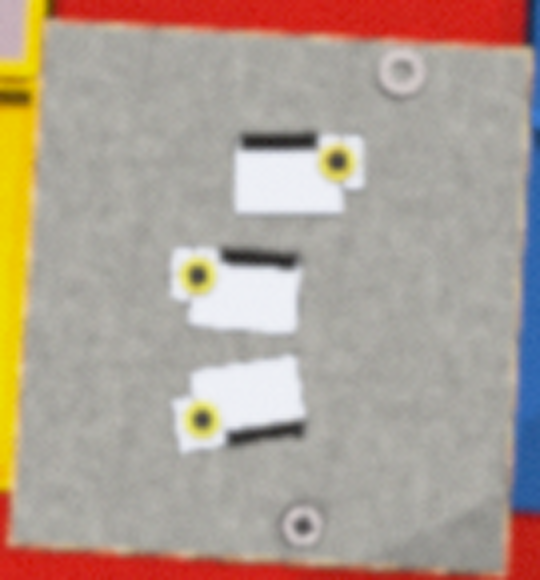

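All three are white, so they are the real brackets:
- **Top (335,208):** boss points right, flange is up, so left-hand and goes to blue.
- **Middle (320,237):** boss points left, flange is up, so right-hand and goes to yellow.
- **Bottom (320,265):** boss points left, flange is down, so left-hand and goes to blue.

The board's yaw is about -0.047. I'll push with shut fingers, 29 mm wide across the row.

>>> carry_out --commands '[{"x": 0.02, "y": 0.03, "twist": 0.11, "gripper": -1}, {"x": 0.04, "y": 0.065, "twist": 0.22, "gripper": -1}, {"x": 0.06, "y": 0.1, "twist": 0.33, "gripper": -1}, {"x": 0.08, "y": 0.135, "twist": 0.44, "gripper": -1}, {"x": 0.1, "y": 0.17, "twist": 0.55, "gripper": -1}, {"x": 0.12, "y": 0.2, "twist": 0.66, "gripper": -1}, {"x": 0.14, "y": 0.235, "twist": 0.77, "gripper": -1}, {"x": 0.165, "y": 0.265, "twist": 0.88, "gripper": -1}, {"x": 0.19, "y": 0.295, "twist": 0.99, "gripper": -1}, {"x": 0.215, "y": 0.325, "twist": 1.107, "gripper": -1}, {"x": 0.235, "y": 0.36, "twist": 1.107, "gripper": -1}, {"x": 0.255, "y": 0.39, "twist": 1.107, "gripper": -1}]'

```text
invalid input at $.commands[0]: expected keys x, y, z, twist, gripper
```

>>> carry_out --commands '[{"x": 0.02, "y": 0.03, "z": 0, "twist": 0.11, "gripper": -1}, {"x": 0.04, "y": 0.065, "z": 0, "twist": 0.22, "gripper": -1}, {"x": 0.06, "y": 0.1, "z": 0, "twist": 0.33, "gripper": -1}, {"x": 0.08, "y": 0.135, "z": 0, "twist": 0.44, "gripper": -1}, {"x": 0.1, "y": 0.17, "z": 0, "twist": 0.55, "gripper": -1}, {"x": 0.12, "y": 0.2, "z": 0, "twist": 0.66, "gripper": -1}, {"x": 0.14, "y": 0.235, "z": 0, "twist": 0.77, "gripper": -1}, {"x": 0.165, "y": 0.265, "z": 0, "twist": 0.88, "gripper": -1}, {"x": 0.19, "y": 0.295, "z": 0, "twist": 0.99, "gripper": -1}, {"x": 0.215, "y": 0.325, "z": 0, "twist": 1.107, "gripper": -1}, {"x": 0.235, "y": 0.36, "z": 0, "twist": 1.107, "gripper": -1}, {"x": 0.255, "y": 0.39, "z": 0, "twist": 1.107, "gripper": -1}]'

```text
clock: 1.15
tool_pos: [0.4783, -0.1106, 0.2312]
eef_rot: [-3.141, -0.0, 1.525]
ft_force: [-0.1, -0.4, 0.3]
finger_gap: -0.0008
gripper_force: 0.0
```

>>> carry_out --commands '[{"x": 0.02, "y": 0.035, "z": 0, "twist": 0, "gripper": -1}, {"x": 0.04, "y": 0.07, "z": 0, "twist": 0, "gripper": -1}, {"x": 0.06, "y": 0.105, "z": 0, "twist": 0, "gripper": -1}, {"x": 0.08, "y": 0.135, "z": -0.015, "twist": 0, "gripper": -1}, {"x": 0.09, "y": 0.155, "z": -0.045, "twist": 0, "gripper": -1}, {"x": 0.09, "y": 0.155, "z": -0.085, "twist": 0, "gripper": -1}, {"x": 0.09, "y": 0.155, "z": -0.12, "twist": 0, "gripper": -1}, {"x": 0.09, "y": 0.155, "z": -0.12, "twist": 0, "gripper": -1}]'

```text
clock: 1.82
tool_pos: [0.5643, 0.043, 0.105]
eef_rot: [-3.129, -0.001, 1.525]
ft_force: [-0.7, 0.2, -0.2]
finger_gap: 0.0
gripper_force: 0.0
```

```bash
python3 - <<'E'
from h import *
c=cam('wrist'); save('w1.png',c['image']); print(c['position'],c['attitude'],c['fx'],c['cx'],c['cy'])
E
```

```text
[0.5681781  0.11360042 0.24763851] [ 2.85820717  0.01342928 -0.04674476] 342.4520256192461 319.0008591859988 236.18640127457545
```

View pics/w1.png

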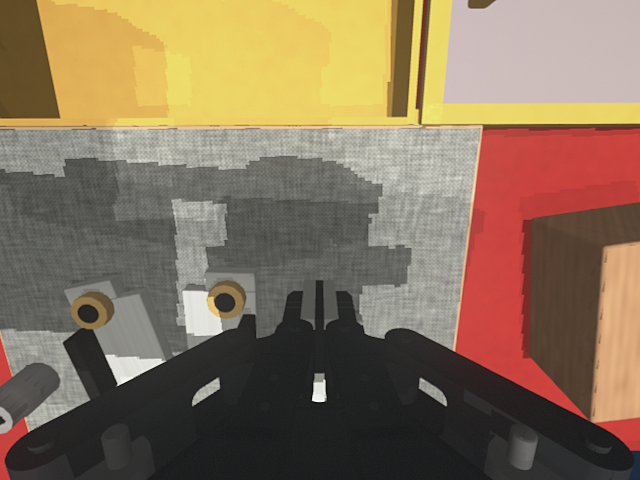

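The wrist view shows the middle bracket's boss at (226,300), the bottom one's at (92,312) and the shut fingers at (319,290). The row's bracket is straight behind the fingers (white glint at 319,388). I'll lower and push.

>>> carry_out --commands '[{"x": 0, "y": 0, "z": -0.03, "twist": 0, "gripper": -1}, {"x": 0, "y": 0, "z": -0.053, "twist": 0, "gripper": -1}, {"x": 0, "y": 0, "z": -0.053, "twist": 0, "gripper": -1}, {"x": 0, "y": 0, "z": -0.053, "twist": 0, "gripper": -1}]'

```text
clock: 2.2
tool_pos: [0.5685, 0.0417, 0.0601]
eef_rot: [3.14, 0.0, 1.523]
ft_force: [-0.2, 0.9, 0.9]
finger_gap: 0.0
gripper_force: 0.0
```

>>> carry_out --commands '[{"x": -0.001, "y": -0.012, "z": -0.002, "twist": 0, "gripper": -1}, {"x": -0.001, "y": -0.024, "z": -0.002, "twist": 0, "gripper": -1}, {"x": -0.002, "y": -0.036, "z": -0.002, "twist": 0, "gripper": -1}, {"x": -0.002, "y": -0.048, "z": -0.002, "twist": 0, "gripper": -1}, {"x": -0.003, "y": -0.06, "z": -0.002, "twist": 0, "gripper": -1}, {"x": -0.003, "y": -0.072, "z": -0.002, "twist": 0, "gripper": -1}, {"x": -0.004, "y": -0.084, "z": -0.002, "twist": 0, "gripper": -1}, {"x": -0.004, "y": -0.096, "z": -0.002, "twist": 0, "gripper": -1}, {"x": -0.005, "y": -0.108, "z": -0.002, "twist": 0, "gripper": -1}, {"x": -0.006, "y": -0.12, "z": -0.002, "twist": 0, "gripper": -1}]'

```text
clock: 3.03
tool_pos: [0.5615, -0.0791, 0.0563]
eef_rot: [-3.141, -0.0, 1.524]
ft_force: [-0.2, 1.5, 1.9]
finger_gap: 0.0003
gripper_force: 0.9
```

```bash
python3 - <<'E'
from h import *
c=cam('top'); s=cam('scene')
a=cv2.resize(c['image'][165:310,260:475],None,fx=2.7,fy=2.7,interpolation=cv2.INTER_CUBIC)[:,:580]
save('t2.png',a)
E
```

```text
(no output)
```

View pics/t2.png

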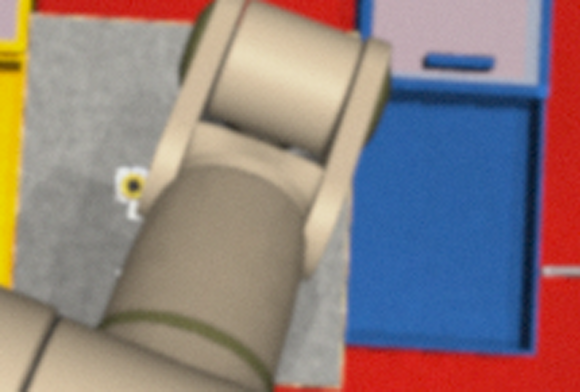

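The top view is blocked by the arm over the bracket's row; the middle bracket's boss is still at (133,185). The push force of about 1.5 N says the bracket is moving, so I'll carry on over the edge.

>>> carry_out --commands '[{"x": -0.001, "y": -0.012, "z": 0, "twist": 0, "gripper": -1}, {"x": -0.001, "y": -0.024, "z": 0, "twist": 0, "gripper": -1}, {"x": -0.002, "y": -0.036, "z": 0, "twist": 0, "gripper": -1}, {"x": -0.002, "y": -0.048, "z": 0, "twist": 0, "gripper": -1}, {"x": -0.003, "y": -0.06, "z": 0, "twist": 0, "gripper": -1}, {"x": -0.003, "y": -0.072, "z": 0, "twist": 0, "gripper": -1}, {"x": -0.004, "y": -0.084, "z": 0, "twist": 0, "gripper": -1}, {"x": -0.005, "y": -0.096, "z": 0, "twist": 0, "gripper": -1}, {"x": -0.005, "y": -0.108, "z": 0, "twist": 0, "gripper": -1}, {"x": -0.005, "y": -0.115, "z": 0, "twist": 0, "gripper": -1}, {"x": -0.005, "y": -0.115, "z": 0, "twist": 0, "gripper": -1}, {"x": -0.005, "y": -0.115, "z": 0.035, "twist": 0, "gripper": -1}]'

```text
clock: 4.13
tool_pos: [0.554, -0.1918, 0.0861]
eef_rot: [-3.131, -0.006, 1.523]
ft_force: [-0.4, -0.0, -0.4]
finger_gap: -0.0001
gripper_force: 0.0
```

>>> carry_out --commands '[{"x": 0, "y": 0, "z": 0.035, "twist": 0, "gripper": -1}, {"x": -0.02, "y": 0.02, "z": 0.06, "twist": 0, "gripper": -1}, {"x": -0.035, "y": 0.05, "z": 0.06, "twist": 0, "gripper": -1}, {"x": -0.05, "y": 0.085, "z": 0.06, "twist": 0, "gripper": -1}, {"x": -0.058, "y": 0.11, "z": 0.06, "twist": 0, "gripper": -1}, {"x": -0.058, "y": 0.11, "z": 0.06, "twist": 0, "gripper": -1}]'

```text
clock: 4.63
tool_pos: [0.4966, -0.0785, 0.1517]
eef_rot: [-3.14, -0.001, 1.527]
ft_force: [0.5, 0.5, -0.0]
finger_gap: 0.0001
gripper_force: 0.0
```

```bash
python3 - <<'E'
from h import *
c=cam('top'); im=c['image']
s=cam('scene')['image'][170:420,190:440]
a=cv2.resize(im[165:310,260:475],None,fx=1.86,fy=1.86,interpolation=cv2.INTER_CUBIC)
b=cv2.resize(s,None,fx=1.55,fy=1.55,interpolation=cv2.INTER_CUBIC)
o=np.zeros((400,800,3),np.uint8); o[:a.shape[0],:400]=a[:,:400]; o[:b.shape[0],405:405+b.shape[1]]=b
save('t3.png',o)
E
```

```text
(no output)
```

View pics/t3.png

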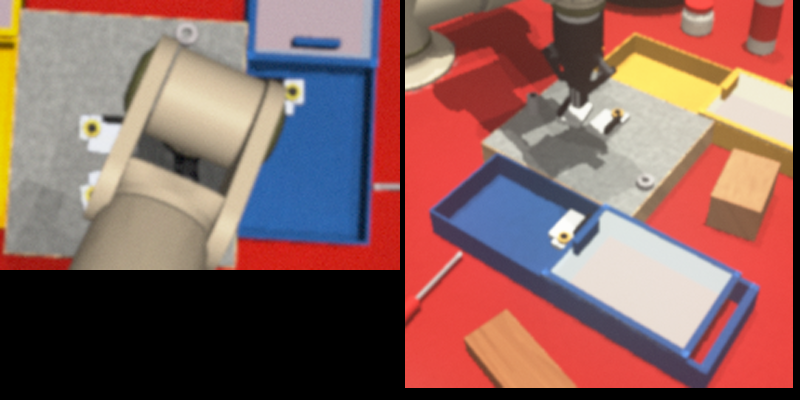

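In the top view (left) bracket 1's boss is at (293,91) inside the blue box, and the scene view (right) shows it in the box at (565,230). The middle bracket is undisturbed at (100,130). I'll lower at its right end and push it left.

>>> carry_out --commands '[{"x": -0.002, "y": 0, "z": -0.035, "twist": 0, "gripper": -1}, {"x": -0.003, "y": 0, "z": -0.07, "twist": 0, "gripper": -1}, {"x": -0.003, "y": 0, "z": -0.09, "twist": 0, "gripper": -1}, {"x": -0.003, "y": 0, "z": -0.095, "twist": 0, "gripper": -1}, {"x": -0.003, "y": 0, "z": -0.095, "twist": 0, "gripper": -1}, {"x": -0.002, "y": 0.012, "z": -0.095, "twist": 0, "gripper": -1}, {"x": -0.002, "y": 0.024, "z": -0.095, "twist": 0, "gripper": -1}, {"x": -0.001, "y": 0.036, "z": -0.095, "twist": 0, "gripper": -1}, {"x": -0.001, "y": 0.048, "z": -0.095, "twist": 0, "gripper": -1}, {"x": 0, "y": 0.06, "z": -0.095, "twist": 0, "gripper": -1}, {"x": 0.001, "y": 0.072, "z": -0.095, "twist": 0, "gripper": -1}, {"x": 0.001, "y": 0.084, "z": -0.095, "twist": 0, "gripper": -1}]'

```text
clock: 5.73
tool_pos: [0.4999, 0.0025, 0.0566]
eef_rot: [3.141, 0.0, 1.524]
ft_force: [0.1, -1.4, 0.3]
finger_gap: -0.0001
gripper_force: 0.5
```

>>> carry_out --commands '[{"x": 0.001, "y": 0.012, "z": 0, "twist": 0, "gripper": -1}, {"x": 0.001, "y": 0.024, "z": 0, "twist": 0, "gripper": -1}, {"x": 0.002, "y": 0.036, "z": 0, "twist": 0, "gripper": -1}, {"x": 0.002, "y": 0.048, "z": 0, "twist": 0, "gripper": -1}, {"x": 0.003, "y": 0.06, "z": 0, "twist": 0, "gripper": -1}, {"x": 0.003, "y": 0.072, "z": 0, "twist": 0, "gripper": -1}, {"x": 0.004, "y": 0.084, "z": 0, "twist": 0, "gripper": -1}, {"x": 0.004, "y": 0.096, "z": 0, "twist": 0, "gripper": -1}, {"x": 0.005, "y": 0.108, "z": 0, "twist": 0, "gripper": -1}, {"x": 0.005, "y": 0.12, "z": 0, "twist": 0, "gripper": -1}, {"x": 0.006, "y": 0.132, "z": 0, "twist": 0, "gripper": -1}, {"x": 0.007, "y": 0.145, "z": 0, "twist": 0, "gripper": -1}]'

```text
clock: 6.73
tool_pos: [0.5066, 0.1473, 0.0563]
eef_rot: [-3.141, -0.0, 1.524]
ft_force: [0.4, -0.6, 0.2]
finger_gap: -0.0002
gripper_force: 0.0
```

>>> carry_out --commands '[{"x": 0, "y": 0, "z": 0, "twist": 0, "gripper": -1}, {"x": 0, "y": 0, "z": 0.035, "twist": 0, "gripper": -1}, {"x": 0, "y": 0, "z": 0.075, "twist": 0, "gripper": -1}, {"x": 0, "y": -0.01, "z": 0.1, "twist": 0, "gripper": -1}, {"x": 0, "y": -0.01, "z": 0.1, "twist": 0, "gripper": -1}]'

```text
clock: 7.15
tool_pos: [0.5089, 0.1354, 0.1614]
eef_rot: [3.132, -0.0, 1.523]
ft_force: [0.4, 1.0, 0.5]
finger_gap: 0.0001
gripper_force: 0.0
```

```bash
python3 - <<'E'
from h import *
c=cam('scene'); s=c['image'][180:390,200:500]; w=cam('wrist')['image']
o=np.zeros((420,800,3),np.uint8); a=cv2.resize(s,(470,329),interpolation=cv2.INTER_CUBIC); o[:329,:470]=a
o[:240,475:795]=cv2.resize(w,(320,240)); save('t4.png',o)
E
```

```text
(no output)
```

View pics/t4.png

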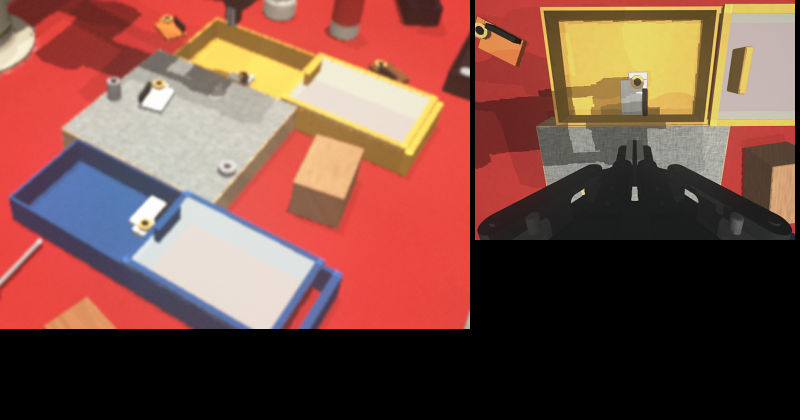

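The scene view shows bracket 1 in the blue box at (150,212) and the last left-hand bracket untouched at (157,95). The wrist inset shows the right-hand bracket flat in the yellow box at (635,95). The last bracket lies about 13 degrees off, so I'll square the fingers to its end face and push along its own length.

>>> carry_out --commands '[{"x": -0.02, "y": -0.015, "z": 0, "twist": 0.08, "gripper": -1}, {"x": -0.045, "y": -0.035, "z": 0, "twist": 0.16, "gripper": -1}, {"x": -0.07, "y": -0.055, "z": 0, "twist": 0.23, "gripper": -1}, {"x": -0.085, "y": -0.065, "z": -0.01, "twist": 0.23, "gripper": -1}, {"x": -0.085, "y": -0.065, "z": -0.04, "twist": 0.23, "gripper": -1}, {"x": -0.085, "y": -0.065, "z": -0.075, "twist": 0.23, "gripper": -1}, {"x": -0.085, "y": -0.065, "z": -0.095, "twist": 0.23, "gripper": -1}, {"x": -0.085, "y": -0.065, "z": -0.099, "twist": 0.23, "gripper": -1}, {"x": -0.085, "y": -0.065, "z": -0.099, "twist": 0.23, "gripper": -1}]'

```text
clock: 8.0
tool_pos: [0.4205, 0.0713, 0.0559]
eef_rot: [-3.137, -0.001, 1.754]
ft_force: [0.0, -0.1, 0.5]
finger_gap: 0.0
gripper_force: 0.0
```

>>> carry_out --commands '[{"x": 0.002, "y": -0.012, "z": 0, "twist": 0, "gripper": -1}, {"x": 0.004, "y": -0.022, "z": 0, "twist": 0, "gripper": -1}, {"x": 0.006, "y": -0.032, "z": 0, "twist": 0, "gripper": -1}, {"x": 0.008, "y": -0.042, "z": 0, "twist": 0, "gripper": -1}, {"x": 0.01, "y": -0.052, "z": 0, "twist": 0, "gripper": -1}, {"x": 0.012, "y": -0.062, "z": 0, "twist": 0, "gripper": -1}, {"x": 0.013, "y": -0.072, "z": 0, "twist": 0, "gripper": -1}, {"x": 0.015, "y": -0.082, "z": 0, "twist": 0, "gripper": -1}, {"x": 0.017, "y": -0.092, "z": 0, "twist": 0, "gripper": -1}, {"x": 0.019, "y": -0.102, "z": 0, "twist": 0, "gripper": -1}, {"x": 0.021, "y": -0.112, "z": 0, "twist": 0, "gripper": -1}]'

```text
clock: 8.92
tool_pos: [0.4428, -0.0419, 0.0573]
eef_rot: [-3.141, -0.0, 1.754]
ft_force: [0.1, 1.9, 0.5]
finger_gap: -0.0001
gripper_force: 0.7
```

```bash
python3 - <<'E'
from h import *
s=cam('scene')['image'][180:390,200:420]; w=cam('wrist')['image']
o=np.zeros((360,800,3),np.uint8); o[:358,:375]=cv2.resize(s,(375,358),interpolation=cv2.INTER_CUBIC)
o[:315,380:]=cv2.resize(w,(420,315)); save('t5.png',o)
E
```

```text
(no output)
```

View pics/t5.png

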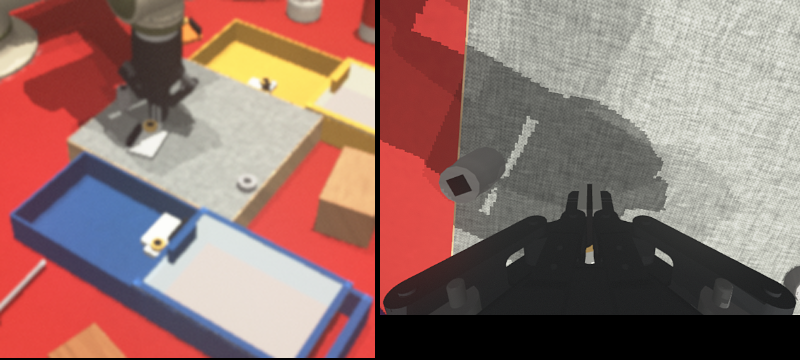

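The bracket at scene (148,140) is ahead of the fingers and still square to them; the socket at wrist (470,175) is clear. I'll continue over the edge.

>>> carry_out --commands '[{"x": 0.002, "y": -0.012, "z": -0.001, "twist": 0, "gripper": -1}, {"x": 0.004, "y": -0.024, "z": -0.001, "twist": 0, "gripper": -1}, {"x": 0.006, "y": -0.036, "z": -0.001, "twist": 0, "gripper": -1}, {"x": 0.009, "y": -0.048, "z": -0.001, "twist": 0, "gripper": -1}, {"x": 0.011, "y": -0.06, "z": -0.001, "twist": 0, "gripper": -1}, {"x": 0.013, "y": -0.072, "z": -0.001, "twist": 0, "gripper": -1}, {"x": 0.015, "y": -0.084, "z": -0.001, "twist": 0, "gripper": -1}, {"x": 0.017, "y": -0.096, "z": -0.001, "twist": 0, "gripper": -1}, {"x": 0.019, "y": -0.108, "z": -0.001, "twist": 0, "gripper": -1}, {"x": 0.021, "y": -0.12, "z": -0.001, "twist": 0, "gripper": -1}, {"x": 0.024, "y": -0.132, "z": -0.001, "twist": 0, "gripper": -1}, {"x": 0.026, "y": -0.143, "z": -0.001, "twist": 0, "gripper": -1}]'

```text
clock: 10.02
tool_pos: [0.469, -0.1853, 0.0563]
eef_rot: [3.141, 0.0, 1.754]
ft_force: [-0.6, 0.0, 0.3]
finger_gap: -0.0001
gripper_force: 0.0
```

>>> carry_out --commands '[{"x": 0, "y": 0, "z": 0, "twist": 0, "gripper": -1}, {"x": 0, "y": 0, "z": 0.035, "twist": 0, "gripper": -1}, {"x": 0, "y": 0, "z": 0.075, "twist": -0.05, "gripper": -1}, {"x": -0.01, "y": 0.03, "z": 0.1, "twist": -0.1, "gripper": -1}, {"x": -0.02, "y": 0.065, "z": 0.12, "twist": -0.2, "gripper": -1}, {"x": -0.03, "y": 0.1, "z": 0.12, "twist": -0.23, "gripper": -1}, {"x": -0.03, "y": 0.13, "z": 0.12, "twist": -0.23, "gripper": -1}, {"x": -0.03, "y": 0.165, "z": 0.12, "twist": -0.23, "gripper": -1}, {"x": -0.03, "y": 0.165, "z": 0.12, "twist": -0.23, "gripper": -1}]'

```text
clock: 10.77
tool_pos: [0.4374, -0.0141, 0.1765]
eef_rot: [-3.141, -0.002, 1.528]
ft_force: [-0.5, -0.6, -0.7]
finger_gap: 0.0001
gripper_force: 0.0
```

```bash
python3 - <<'E'
from h import *
c=cam('top'); t=c['image']; s=cam('scene')['image'][180:390,200:480]
o=np.zeros((440,800,3),np.uint8); o[:300,:400]=cv2.resize(s,(400,300),interpolation=cv2.INTER_CUBIC)
o[:436,405:805]=cv2.resize(t[80:300,275:475],(395,436),interpolation=cv2.INTER_CUBIC); save('t6.png',o)
hsv=cv2.cvtColor(t,cv2.COLOR_RGB2HSV)
for n,h,b,z in(('btab',(100,125),(410,180,448,193),.088),):
    m=np.zeros((480,640),np.uint8); x0,y0,x1,y1=b
    m[y0:y1,x0:x1]=((hsv[...,0]>h[0])&(hsv[...,0]<h[1])&(hsv[...,1]>120))[y0:y1,x0:x1]
    v,u=np.nonzero(m); print(n,u.mean(),v.mean(),ray(c,u.mean(),v.mean(),z))
wh=((hsv[...,2]>200)&(hsv[...,1]<60)).astype(np.uint8); wh[:198]=0; wh[300:]=0; wh[:,:390]=0; wh[:,465:]=0
for k in cv2.findContours(wh,cv2.RETR_EXTERNAL,cv2.CHAIN_APPROX_NONE)[0]:
    if cv2.contourArea(k)>20:
        r=cv2.minAreaRect(k); print('white',np.round(r[0],1),np.round(r[1],1),[ray(c,*p,.014)[:2].round(3).tolist() for p in cv2.boxPoints(r)])
E
```

```text
btab 429.4574468085106 187.67021276595744 [ 0.61185349 -0.24080039  0.088     ]
white [405.3 251.1] [19.2 30.8] [[0.489, -0.16], [0.504, -0.23], [0.46, -0.239], [0.445, -0.169]]
white [407.  216.5] [17. 30.] [[0.575, -0.168], [0.576, -0.238], [0.536, -0.238], [0.535, -0.168]]
```

View pics/t6.png

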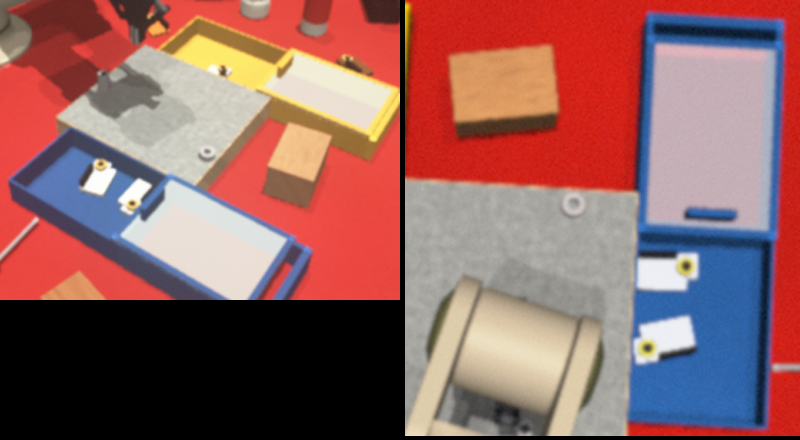

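The scene (left) and top (right) views show both left-hand brackets flat on the blue box floor at top (667,270) and (665,337). Their outlines measured about 44 x 72 mm at floor height, and the yellow one is at scene (218,70). Next is the blue lid, with its tab at (0.612,-0.241).

>>> carry_out --commands '[{"x": 0.024, "y": -0.025, "z": 0, "twist": 0, "gripper": -1}, {"x": 0.048, "y": -0.05, "z": 0, "twist": 0, "gripper": -1}, {"x": 0.072, "y": -0.075, "z": 0, "twist": 0, "gripper": -1}, {"x": 0.096, "y": -0.1, "z": 0, "twist": 0, "gripper": -1}, {"x": 0.12, "y": -0.125, "z": 0, "twist": 0, "gripper": -1}, {"x": 0.144, "y": -0.15, "z": 0, "twist": 0, "gripper": -1}, {"x": 0.168, "y": -0.175, "z": 0, "twist": 0, "gripper": -1}, {"x": 0.192, "y": -0.2, "z": 0, "twist": 0, "gripper": -1}, {"x": 0.216, "y": -0.224, "z": 0, "twist": 0, "gripper": -1}, {"x": 0.216, "y": -0.224, "z": -0.02, "twist": 0, "gripper": -1}, {"x": 0.216, "y": -0.224, "z": -0.05, "twist": 0, "gripper": -1}, {"x": 0.216, "y": -0.224, "z": -0.05, "twist": 0, "gripper": -1}]'

```text
clock: 11.87
tool_pos: [0.6522, -0.2438, 0.1196]
eef_rot: [-3.132, -0.005, 1.522]
ft_force: [0.0, 0.4, -1.7]
finger_gap: -0.0005
gripper_force: 0.0
```

>>> carry_out --commands '[{"x": 0, "y": 0, "z": -0.025, "twist": 0, "gripper": -1}, {"x": 0, "y": 0, "z": -0.05, "twist": 0, "gripper": -1}, {"x": 0, "y": 0, "z": -0.056, "twist": 0, "gripper": -1}, {"x": 0, "y": 0, "z": -0.056, "twist": 0, "gripper": -1}, {"x": -0.01, "y": 0, "z": -0.056, "twist": 0, "gripper": -1}, {"x": -0.02, "y": 0.001, "z": -0.056, "twist": 0, "gripper": -1}, {"x": -0.03, "y": 0.001, "z": -0.056, "twist": 0, "gripper": -1}, {"x": -0.04, "y": 0.002, "z": -0.056, "twist": 0, "gripper": -1}, {"x": -0.05, "y": 0.002, "z": -0.056, "twist": 0, "gripper": -1}, {"x": -0.06, "y": 0.003, "z": -0.056, "twist": 0, "gripper": -1}]'

```text
clock: 12.7
tool_pos: [0.5953, -0.2409, 0.073]
eef_rot: [3.138, 0.002, 1.524]
ft_force: [1.6, -1.5, -0.1]
finger_gap: -0.0
gripper_force: 0.9
```

>>> carry_out --commands '[{"x": -0.014, "y": 0.001, "z": 0, "twist": 0, "gripper": -1}, {"x": -0.028, "y": 0.001, "z": 0, "twist": 0, "gripper": -1}, {"x": -0.042, "y": 0.002, "z": 0, "twist": 0, "gripper": -1}, {"x": -0.056, "y": 0.003, "z": 0, "twist": 0, "gripper": -1}, {"x": -0.07, "y": 0.003, "z": 0, "twist": 0, "gripper": -1}, {"x": -0.084, "y": 0.004, "z": 0, "twist": 0, "gripper": -1}, {"x": -0.098, "y": 0.005, "z": 0, "twist": 0, "gripper": -1}, {"x": -0.112, "y": 0.005, "z": 0, "twist": 0, "gripper": -1}, {"x": -0.126, "y": 0.006, "z": 0, "twist": 0, "gripper": -1}, {"x": -0.14, "y": 0.007, "z": 0, "twist": 0, "gripper": -1}, {"x": -0.154, "y": 0.007, "z": 0, "twist": 0, "gripper": -1}, {"x": -0.165, "y": 0.008, "z": 0, "twist": 0, "gripper": -1}]'

```text
clock: 13.7
tool_pos: [0.4301, -0.2333, 0.0727]
eef_rot: [3.138, 0.003, 1.523]
ft_force: [2.2, -0.6, -0.0]
finger_gap: 0.0002
gripper_force: 0.9
```

>>> carry_out --commands '[{"x": -0.003, "y": 0, "z": 0, "twist": 0, "gripper": -1}, {"x": -0.006, "y": 0, "z": 0, "twist": 0, "gripper": -1}, {"x": -0.009, "y": 0, "z": 0, "twist": 0, "gripper": -1}, {"x": -0.009, "y": 0, "z": 0, "twist": 0, "gripper": -1}]'

```text
clock: 14.03
tool_pos: [0.4209, -0.2323, 0.0709]
eef_rot: [3.141, 0.001, 1.524]
ft_force: [0.2, -0.1, 0.2]
finger_gap: 0.0004
gripper_force: 0.2
```

>>> carry_out --commands '[{"x": -0.004, "y": 0, "z": 0, "twist": 0, "gripper": -1}, {"x": -0.008, "y": 0, "z": 0, "twist": 0, "gripper": -1}, {"x": -0.012, "y": 0, "z": 0, "twist": 0, "gripper": -1}]'

```text
clock: 14.28
tool_pos: [0.4174, -0.2329, 0.0714]
eef_rot: [3.119, 0.002, 1.519]
ft_force: [70.4, 17.6, -26.5]
finger_gap: 0.0001
gripper_force: 33.9
```

>>> carry_out --commands '[{"x": -0.003, "y": 0, "z": 0, "twist": 0, "gripper": -1}, {"x": -0.006, "y": 0, "z": 0, "twist": 0, "gripper": -1}]'

```text
clock: 14.45
tool_pos: [0.417, -0.2332, 0.0718]
eef_rot: [3.106, 0.003, 1.517]
ft_force: [100.5, 25.3, -38.8]
finger_gap: -0.0002
gripper_force: 48.2
```

The lid is at its stop (TCP x about 0.417), so I'll back off straight away.

>>> carry_out --commands '[{"x": 0.015, "y": 0, "z": 0, "twist": 0, "gripper": -1}, {"x": 0.035, "y": 0, "z": 0, "twist": 0, "gripper": -1}, {"x": 0.035, "y": 0, "z": 0.035, "twist": 0, "gripper": -1}, {"x": 0.035, "y": 0, "z": 0.075, "twist": 0, "gripper": -1}, {"x": 0.035, "y": 0.02, "z": 0.105, "twist": 0, "gripper": -1}, {"x": 0.04, "y": 0.05, "z": 0.11, "twist": 0, "gripper": -1}, {"x": 0.05, "y": 0.085, "z": 0.11, "twist": 0, "gripper": -1}, {"x": 0.06, "y": 0.12, "z": 0.11, "twist": 0, "gripper": -1}, {"x": 0.07, "y": 0.155, "z": 0.11, "twist": 0, "gripper": -1}, {"x": 0.08, "y": 0.19, "z": 0.11, "twist": 0, "gripper": -1}, {"x": 0.09, "y": 0.215, "z": 0.11, "twist": 0, "gripper": -1}, {"x": 0.09, "y": 0.215, "z": 0.11, "twist": 0, "gripper": -1}]'

```text
clock: 15.45
tool_pos: [0.4932, -0.013, 0.1801]
eef_rot: [-3.141, -0.001, 1.528]
ft_force: [0.3, 0.4, 0.6]
finger_gap: 0.0003
gripper_force: 0.0
```

```bash
python3 - <<'E'
from h import *
c=cam('top'); t=c['image']; print(robot.read_state()['tool_pos'])
hsv=cv2.cvtColor(t,cv2.COLOR_RGB2HSV)
m=((hsv[...,0]>20)&(hsv[...,0]<35)&(hsv[...,1]>150)); m[:162]=0;m[178:]=0;m[:,:215]=0;m[:,255:]=0
v,u=np.nonzero(m); print('ytab',u.mean(),v.mean(),ray(c,u.mean(),v.mean(),.088))
m=((hsv[...,0]>100)&(hsv[...,0]<125)&(hsv[...,1]>120)).astype(np.uint8); m[:,:385]=0;m[:,475:]=0
for k in cv2.findContours(m,cv2.RETR_LIST,cv2.CHAIN_APPROX_NONE)[0]:
    if cv2.contourArea(k)>30: r=cv2.boundingRect(k); print('blue',r,ray(c,r[0]+r[2]/2,r[1]+r[3]/2,.088).round(3))
E
```

```text
[ 0.49274582 -0.01492092  0.18002884]
ytab 233.88679245283018 170.74528301886792 [0.64285278 0.19452506 0.088     ]
blue (413, 282, 25, 5) [ 0.398 -0.232  0.088]
blue (391, 193, 70, 101) [ 0.488 -0.233  0.088]
blue (394, 96, 67, 100) [ 0.706 -0.236  0.088]
blue (388, 88, 78, 208) [ 0.602 -0.235  0.088]
```

The blue tab is now at x 0.398, having moved 0.214 m, so the lid is shut. Next is the yellow lid, tab at (0.643,0.195); its stop should come at TCP x about 0.438.

>>> carry_out --commands '[{"x": 0.022, "y": 0.024, "z": 0, "twist": 0, "gripper": -1}, {"x": 0.044, "y": 0.048, "z": 0, "twist": 0, "gripper": -1}, {"x": 0.066, "y": 0.072, "z": 0, "twist": 0, "gripper": -1}, {"x": 0.088, "y": 0.096, "z": 0, "twist": 0, "gripper": -1}, {"x": 0.11, "y": 0.12, "z": 0, "twist": 0, "gripper": -1}, {"x": 0.132, "y": 0.144, "z": 0, "twist": 0, "gripper": -1}, {"x": 0.154, "y": 0.168, "z": 0, "twist": 0, "gripper": -1}, {"x": 0.176, "y": 0.19, "z": 0, "twist": 0, "gripper": -1}, {"x": 0.192, "y": 0.211, "z": 0, "twist": 0, "gripper": -1}, {"x": 0.192, "y": 0.211, "z": -0.03, "twist": 0, "gripper": -1}, {"x": 0.192, "y": 0.211, "z": -0.06, "twist": 0, "gripper": -1}, {"x": 0.192, "y": 0.211, "z": -0.06, "twist": 0, "gripper": -1}]'

```text
clock: 16.5
tool_pos: [0.6822, 0.1927, 0.1132]
eef_rot: [-3.129, 0.002, 1.523]
ft_force: [-0.0, -1.1, -1.8]
finger_gap: 0.0003
gripper_force: 0.0
```

>>> carry_out --commands '[{"x": 0, "y": 0, "z": -0.025, "twist": 0, "gripper": -1}, {"x": 0, "y": 0, "z": -0.045, "twist": 0, "gripper": -1}, {"x": 0, "y": 0, "z": -0.05, "twist": 0, "gripper": -1}, {"x": 0, "y": 0, "z": -0.05, "twist": 0, "gripper": -1}, {"x": -0.01, "y": 0, "z": -0.05, "twist": 0, "gripper": -1}, {"x": -0.02, "y": 0.001, "z": -0.05, "twist": 0, "gripper": -1}, {"x": -0.03, "y": 0.001, "z": -0.05, "twist": 0, "gripper": -1}, {"x": -0.04, "y": 0.002, "z": -0.05, "twist": 0, "gripper": -1}, {"x": -0.05, "y": 0.002, "z": -0.05, "twist": 0, "gripper": -1}, {"x": -0.06, "y": 0.003, "z": -0.05, "twist": 0, "gripper": -1}]'

```text
clock: 17.33
tool_pos: [0.6257, 0.1965, 0.073]
eef_rot: [3.137, -0.0, 1.523]
ft_force: [2.4, -1.2, 0.1]
finger_gap: -0.0001
gripper_force: 0.9
```

Commanded x is 0.6246; I'll stop this push at about 0.450.

>>> carry_out --commands '[{"x": -0.015, "y": 0.001, "z": 0, "twist": 0, "gripper": -1}, {"x": -0.03, "y": 0.001, "z": 0, "twist": 0, "gripper": -1}, {"x": -0.045, "y": 0.002, "z": 0, "twist": 0, "gripper": -1}, {"x": -0.06, "y": 0.003, "z": 0, "twist": 0, "gripper": -1}, {"x": -0.075, "y": 0.003, "z": 0, "twist": 0, "gripper": -1}, {"x": -0.09, "y": 0.004, "z": 0, "twist": 0, "gripper": -1}, {"x": -0.105, "y": 0.005, "z": 0, "twist": 0, "gripper": -1}, {"x": -0.12, "y": 0.006, "z": 0, "twist": 0, "gripper": -1}, {"x": -0.135, "y": 0.006, "z": 0, "twist": 0, "gripper": -1}, {"x": -0.15, "y": 0.007, "z": 0, "twist": 0, "gripper": -1}, {"x": -0.163, "y": 0.008, "z": 0, "twist": 0, "gripper": -1}, {"x": -0.174, "y": 0.008, "z": 0, "twist": 0, "gripper": -1}]'

```text
clock: 18.33
tool_pos: [0.4517, 0.2051, 0.0727]
eef_rot: [3.137, -0.001, 1.524]
ft_force: [2.2, 1.7, 0.3]
finger_gap: -0.0001
gripper_force: 0.9
```

>>> carry_out --commands '[{"x": -0.004, "y": 0, "z": 0, "twist": 0, "gripper": -1}, {"x": -0.008, "y": 0, "z": 0, "twist": 0, "gripper": -1}, {"x": -0.008, "y": 0, "z": 0, "twist": 0, "gripper": -1}]'

```text
clock: 18.58
tool_pos: [0.4432, 0.2051, 0.0714]
eef_rot: [3.14, -0.0, 1.524]
ft_force: [-0.1, 0.5, 0.0]
finger_gap: -0.0002
gripper_force: 0.0
```

>>> carry_out --commands '[{"x": -0.003, "y": 0, "z": 0, "twist": 0, "gripper": -1}, {"x": -0.006, "y": 0, "z": 0, "twist": 0, "gripper": -1}]'

```text
clock: 18.75
tool_pos: [0.4374, 0.2051, 0.0706]
eef_rot: [3.14, -0.0, 1.523]
ft_force: [1.0, 0.1, 1.3]
finger_gap: -0.0002
gripper_force: 0.8
```

>>> carry_out --commands '[{"x": -0.003, "y": 0, "z": 0, "twist": 0, "gripper": -1}, {"x": -0.005, "y": 0, "z": 0, "twist": 0, "gripper": -1}]'

```text
clock: 18.92
tool_pos: [0.4315, 0.2051, 0.0703]
eef_rot: [-3.142, -0.0, 1.524]
ft_force: [1.4, 0.8, 1.4]
finger_gap: -0.0003
gripper_force: 0.8
```

>>> carry_out --commands '[{"x": -0.003, "y": 0, "z": 0, "twist": 0, "gripper": -1}, {"x": -0.005, "y": 0, "z": 0, "twist": 0, "gripper": -1}]'

```text
clock: 19.08
tool_pos: [0.4306, 0.2052, 0.0707]
eef_rot: [3.132, -0.001, 1.524]
ft_force: [22.3, -1.1, -14.7]
finger_gap: -0.0003
gripper_force: 11.2
```

The yellow lid is at its stop: force rose to 22 N after about 0.23 m of travel. I'll back off and check.

>>> carry_out --commands '[{"x": 0.012, "y": 0, "z": 0, "twist": 0, "gripper": -1}, {"x": 0.035, "y": 0, "z": 0, "twist": 0, "gripper": -1}, {"x": 0.035, "y": 0, "z": 0.035, "twist": 0, "gripper": -1}, {"x": 0.035, "y": 0, "z": 0.075, "twist": 0, "gripper": -1}, {"x": 0.035, "y": -0.02, "z": 0.11, "twist": 0, "gripper": -1}, {"x": 0.035, "y": -0.055, "z": 0.12, "twist": 0, "gripper": -1}, {"x": 0.035, "y": -0.09, "z": 0.12, "twist": 0, "gripper": -1}, {"x": 0.035, "y": -0.125, "z": 0.12, "twist": 0, "gripper": -1}, {"x": 0.035, "y": -0.16, "z": 0.12, "twist": 0, "gripper": -1}, {"x": 0.035, "y": -0.195, "z": 0.12, "twist": 0, "gripper": -1}, {"x": 0.035, "y": -0.215, "z": 0.12, "twist": 0, "gripper": -1}, {"x": 0.035, "y": -0.215, "z": 0.12, "twist": 0, "gripper": -1}]'

```text
clock: 20.08
tool_pos: [0.4613, -0.013, 0.1899]
eef_rot: [-3.14, 0.0, 1.52]
ft_force: [0.4, -0.6, -0.1]
finger_gap: 0.0004
gripper_force: 0.0
```

```bash
python3 - <<'E'
from h import *
t=cam('top')['image']; s=cam('scene')['image']
o=np.zeros((420,800,3),np.uint8); o[:300,:400]=cv2.resize(s[180:390,200:480],(400,300),interpolation=cv2.INTER_CUBIC)
o[:330,405:]=cv2.resize(t[75:310,185:475],(395,330),interpolation=cv2.INTER_CUBIC); save('t7.png',o)
E
```

```text
(no output)
```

View pics/t7.png

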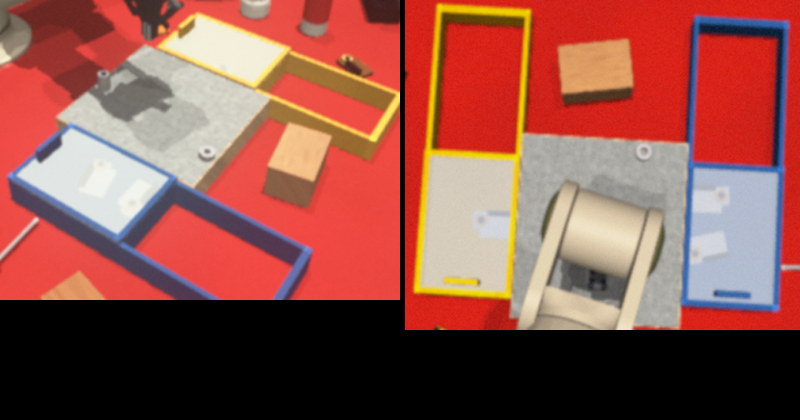

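Both lids are fully shut. Through them I can see two brackets under blue at (710,200) and (710,247) and one under yellow at (492,224). The socket and bearing haven't moved.

```bash
python3 -c "
from h import *
print(workorder.hand_in())"
```

```text
the job is handed in; nothing more can be done
None
```

I pushed both left-hand brackets into the blue box and the right-hand one into the yellow box, shut both lids fully, and handed the job in at about 20 s; no verdict came back, and the one close call was a peak wrist force of about 110 N (limit 120 N) at the blue lid's stop.

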